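Lift a surface-box cover with its lifting key

TASK

Draw the T-handled lifting key out of its upright holder, lower its foot through the keyhole in the blue cover of the cast surface box, and turn it a quarter turn so that it catches under the cover. Then lift the cover straight up on the key until its whole underside is about 5 cm above the box, and finish while still holding it there, level and still above the box, so that I can inspect the seat; carry it by the key alone and leave the other things on the bench where they are.

Things in the scene. Friction and masses are not known exactly. Their poses are not given: they have to be found in the camera images.
- lifting_key: loose T-handled lifting key, 160 mm long, 0.2 kg, upright in the holder. Origin: centre of its foot's underside; z up the shank, x along the handle. Foot: flat bar 36 (x) x 10 (y) x 8 mm high, parallel to the handle; round shank 14 mm thick; yellow handle bar 100 (x) x 14 (y) x 16 mm high with black ends, its top 160 mm above the origin. The same after half a turn about z
- key_handle (a point): centre of the handle bar of the key, 152 mm above the foot's underside: the place to grip, across the 14 mm width (closing along the key's y)
- key_foot (a point): centre of the underside of the key's foot (the key's origin)
- key_holder: grey holder, fixed to the bench: upright rectangular tube 50 (x) x 25 (y) mm outside, 44 x 19 mm inside, open at the top, on a foot plate 110 x 80 x 8 mm. Origin: centre of its underside; inner floor 8 mm, mouth 100 mm above it. The key stands on the inner floor, handle along the holder's x, with 52 mm of bare shank between the mouth and the handle's underside
- holder_mouth (a point): centre of the holder's open top, 100 mm above the bench
- surface_box: dark cast surface box, fixed to the bench: flange 176 x 176 x 7 mm, square frame 150 x 150 mm, 62 mm high, open at the top: a recess 126 x 126 mm, 6 mm deep, for the cover plate, and below its ledge a 104 x 104 mm opening down to a bottom at 7 mm. Origin: centre of its underside
- box_rim (a point): centre of the top of the box, 62 mm above the bench, level with the top of the seated cover
- cover: loose blue cover, 0.34 to 0.61 kg, seated flush in the box with 3 mm play. Origin: centre of its skirt's underside (28 mm above the bench when seated), z up. Plate 120 x 120 x 6 mm, its underside 28 mm and its top 34 mm above the origin, with small raised studs; below it a square skirt, 96 mm outside, 76 mm inside, 28 mm deep
- keyhole (a point): centre of the keyhole at the top of the cover plate: slot 42 mm along the cover's x, 16 mm wide, 20 x 20 mm in the middle so that the shank can turn. The foot enters with key x along cover x. With its 8 mm height wholly below the plate (key origin 15 to 50 mm below this point) and the key turned 90 degrees either way, the foot catches under the plate; only the gripper keeps it so
- spray_can: bystander: upright spray can, 67 mm across, 199 mm high, loose; origin under its centre
- thread_spool: bystander: small white spool with turquoise thread, 69 mm across, 24 mm high, loose; origin under its centre
- chisel_wood: bystander: wood chisel lying flat, 198 x 117 x 28 mm, loose; origin under its centre
- ball_hammer: bystander: ball hammer with wooden handle lying flat, 177 x 296 x 27 mm, loose; origin under its centre
There are look-alikes about, which are no part of the job. What is shaped like the lifting_key but red is not meant.

How it is judged:
On the way, in this order (a step that is already met when the one before it is completed fails the run):
1. the key is drawn out of its holder: gripped, its foot above the mouth and touching nothing of the holder (height (world z) of key_foot above 0.1 m and contact force between lifting_key and key_holder below 0.1 N and contact force between lifting_key and the fingers above 2 N), for 0.1 s.
2. the foot of the key is through the keyhole, below the plate of the seated cover, still in line with the slot (z of key_foot in the frame of cover below 0.021 m and horizontal distance between key_foot and keyhole below 0.012 m and angle between the x axis of lifting_key and the x axis of cover, either way round below 0.35 rad and distance between keyhole and box_rim below 0.008 m), for 0.05 s.
3. the key is turned across the slot below the plate of the seated cover (z of key_foot in the frame of cover below 0.0215 m and horizontal distance between key_foot and keyhole below 0.012 m and angle between the x axis of lifting_key and the x axis of cover, either way round above 1 rad and distance between keyhole and box_rim below 0.008 m), for 0.05 s.
At the end, for the whole second after the job is handed in: The gripper holds the key, turned 50 degrees or more across the slot; the cover hangs on the key alone, its skirt's underside 30 to 100 mm above the box, within 40 mm of the box's centre, tilted under 5 degrees and still (20 mm/s, 0.15 rad/s) (height (world z) of cover between 0.092 and 0.162 m and horizontal distance between keyhole and box_rim below 0.04 m and angle between cover's own z axis and vertical below 0.09 rad and linear speed of cover below 0.02 m/s and angular speed of cover below 0.15 rad/s and contact force between cover and lifting_key above 1.5 N and contact force between cover and surface_box below 0.1 N and contact force between cover and the arm below 0.1 N and contact force between cover and the fingers below 0.1 N and angle between the x axis of lifting_key and the x axis of cover, either way round above 0.9 rad and contact force between lifting_key and the fingers above 3 N); the arm keeps its last pose, push and grip.
It fails at once if the cover is tipped more than 20 degrees (angle between cover's own z axis and vertical above 0.35 rad).
It fails at once if another thing on the bench is moved by more than 3 cm (distance of any of spray_can, thread_spool, chisel_wood, ball_hammer from where it was at the start of the episode above 0.03 m).
It also fails if it takes over 48 s, if anything falls off the work surface, if the arm or the gripper's body presses on something with over 40 N, if the wrist force passes 120 N, or if a joint passes its speed limit or range.

ROBOT

A 6-joint arm with a two-finger parallel gripper is mounted at the origin on a cart in front of the work surface, level with it; the furniture and walls round the work are solid. World frame = base frame: x ahead of the robot, y to its left, z up, the work surface at z = 0. Lengths are in m, angles in rad, forces in N, time in s.
With the tool pointing down it reaches from about 0.375 to 0.975 m from the base axis. Payload 3.8 kg.
Tool frame: the origin (TCP) lies midway between the tips of the shut fingers; the grasp point (between the pads) lies 19 mm behind it; z points along the fingers, y is the line along which they close (so a half turn about z gives the same grasp; the last joint's range is limited). The gripper opens to 85 mm and grips with 20 to 120 N. Pads are 22 mm wide; open, the fingers measure 114 mm over their backs; the gripper's body (76 mm by 85 mm) begins 54 mm behind the grasp point. The pads swing forward as they close: fully open they stand 13 mm farther back than shut.
Start: joints at [-1.289, 0.264, 1.604, -0, 1.274, -0.037], TCP at [0.212, -0.641, 0.231] pointing down, gripper open.
Joint ranges: [-2.63, 2.63], [-0.94, 2.18], [0.31, 2.57], [-1.31, 4.45], [0, 2.66], [-2.55, 2.55]. Speed limits (rad/s): [2.57, 2.57, 3.14, 3.14, 3.14, 3.14].

INTERFACE

Orientations are given as a rotation vector (axis times angle).
In Python, from workcell import bot, read_camera, camera_info, ticket gives the robot as it stands.
- The arm moves only by the tool servo_tool, never from a script. Its argument "targets" is a list of rows, each an object of numbers: "hand": the closure, from -1 (fully open) to 1 (shut); "x", "y", "z": the shift along the tool's x, y, z as a fraction of full scale; "roll": the turn about the tool's z as a fraction of full scale. In form: [{"hand": .., "x": .., "y": .., "z": .., "roll": ..}, ...]. A call has 1 to 10 rows; each row is the pose to reach, as a shift and turn from the pose commanded when the call began, along the tool's axes at that moment, turning the shorter way round; what a row does not reach only later rows make up. Full scale, the value 1, is 50 cm for a shift and 180 degrees for a turn. A row lasts 1/12 s, in which the tool goes at most 41.7 mm and 7.16 degrees, less where a joint would pass 70% of its speed; a pose out of reach is approached as far as the arm can. A call with a number of a shift or a turn outside -1 to 1 is refused whole. A call with a gripper value outside its range is refused whole. The fingers move at their own pace and stop on an object; "grip_force" is the grip in N (left out, the last holds). Time passes only in rows, so rows that repeat a pose let the fingers close. It gives the time, the measured TCP pose, the force, the opening and the grip force at its end, in the units of the state.
- bot.read_state(): the state, without advancing time (a new reading comes with each control period).
- read_camera(name): name is "scene" or "top" or "wrist"; returns the picture (480x640x3 uint8, red, green, blue); there is no depth.
- camera_info(name): a dict with "fx", "fy", "cx", "cy" (pixels), "eye" and "orientation" of the camera in the world; the wrist camera has in their place "T_tool_cam" (4x4, takes a point from camera to tool coordinates, whose origin is the TCP and whose axes are the flange's). Camera axes: x right, y down, z forward; pixel columns grow to the right and rows downward; lengths in m; the calibration is good to about 2 mm. A picture is of the moment at which its call begins: read the wrist's pose just before it. camera_info takes no time and is no camera call.
- ticket.finish_job(): hands the job in; it is judged then, once.
The state is a dict: "time": time; "q": joint angles; "joint_vel": joint speeds; "joint_torque": joint torques, N m; "tool_pos": TCP position; "tcp_rot": TCP orientation; "wrist_force": force on the tool from outside, world axes, zero at the start; "torque": the same for the moment, N m; "width": opening from 0.0 (shut) to 1.0 (fully open); "grip_force": force on a finger pad.
Only numpy, scipy, OpenCV 4.12 (cv2) and the standard library are available. Lean on these libraries where they do the work, as an engineer would, in place of code of your own. Each camera call takes 0.05 s, during which the arm holds its last target. There are 200 camera calls.

## Working session

There is one attempt and no reset: what is moved stays moved. The work goes in short steps, Python scripts to look and compute and a tool call to move; the robot and the scene stay as the last step left them, time stands still between calls to the robot, and variables do not carry over. Pictures are saved under pics/ and viewed, at most 10 in all, crops included, and the job is handed in when it is done.

Besides the shell and the picture viewer there is one more tool, called after ">>>" as name(argument=value, ...), one argument or row to a line, values as JSON. servo_tool: Moves the arm, as the interface text tells. Its arguments: {"type":"object","properties":{"targets":{"type":"array"},"grip_force":{"type":"number"}},"required":["targets"]}

```bash
mkdir -p pics && python3 - <<'E'
from workcell import bot, read_camera, camera_info
import cv2
for n in ("scene","top"):
    cv2.imwrite(f"pics/{n}0.png",read_camera(n)[:,:,::-1]); print(n,camera_info(n))
print(camera_info("wrist")); print(bot.read_state())
E
```

```text
scene {'fx': 604.9715175605908, 'fy': 604.9715175605908, 'cx': 325.5759149490356, 'cy': 238.23826242013993, 'eye': array([-0.23396679,  1.011557  ,  1.32624078]), 'orientation': array([-0.84606031,  2.53850733, -1.11579139])}
top {'fx': 492.6651170781215, 'fy': 492.6651170781215, 'cx': 320.0457084361991, 'cy': 255.02050563902387, 'eye': array([ 0.30863698, -0.04487354,  1.24559046]), 'orientation': array([-2.1150562 ,  2.11508232, -0.21904411])}
{'fx': 343.4311314763159, 'fy': 343.4311314763159, 'cx': 317.8623585287741, 'cy': 242.0550585857324, 'T_tool_cam': array([[-1.24179259e-03, -9.65902622e-01, -2.58902652e-01,
         6.49989623e-02],
       [ 9.99999207e-01, -1.14465419e-03, -5.25939469e-04,
         1.45124337e-03],
       [ 2.11652307e-04, -2.58903100e-01,  9.65903277e-01,
        -1.42845310e-01],
       [ 0.00000000e+00,  0.00000000e+00,  0.00000000e+00,
         1.00000000e+00]])}
{'time': 0.1, 'q': array([-1.28891061e+00,  2.64684209e-01,  1.60525648e+00, -2.18626953e-05,
        1.27369975e+00, -3.69350148e-02]), 'joint_vel': array([ 0.00162264, -0.00350778, -0.00252231, -0.00098893, -0.00100366,
       -0.0013108 ]), 'joint_torque': array([-1.07281417e-04, -5.16709721e+01, -3.68589592e+01, -8.47537012e-05,
        6.31367555e-03, -2.98565669e-05]), 'tool_pos': array([ 0.21135935, -0.64035109,  0.23007193]), 'tcp_rot': array([-3.09975478e+00, -4.98371815e-01,  4.25282142e-04]), 'wrist_force': array([ 0.31214058, -0.10173919,  0.65837499]), 'torque': array([-0.03094105,  0.00358648,  0.02100987]), 'grip_force': 0.0, 'width': 0.9976821561222204}
```

View pics/top0.png

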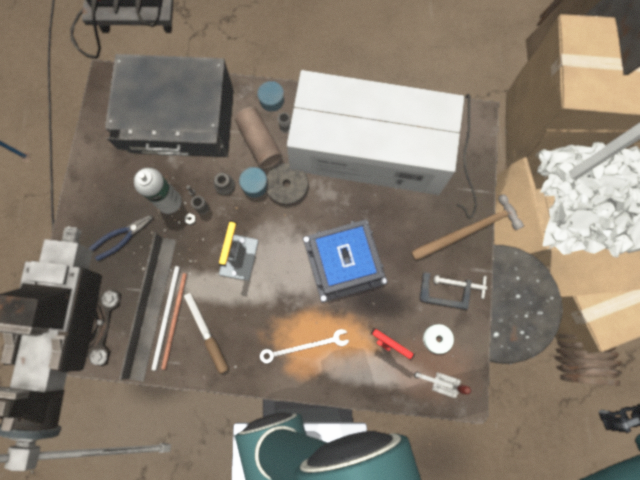

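View pics/scene0.png

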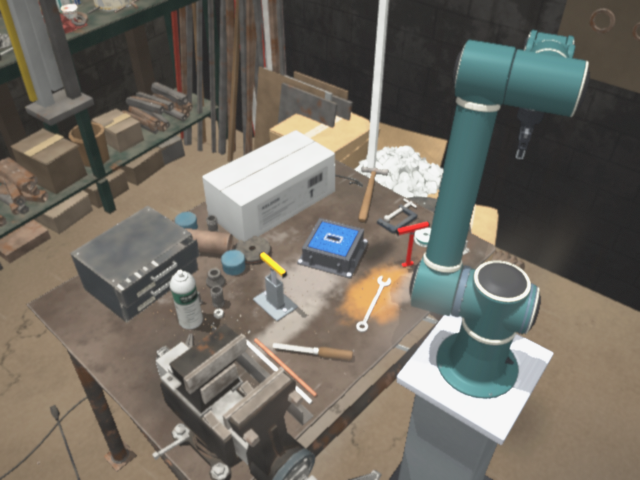

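The yellow key in the holder is at top (228,243) and scene (273,264). The red look-alike is at top (392,343) and scene (410,230). The yellow one fits because it has a yellow handle and stands in the grey holder; I'll confirm that in a crop. The blue cover is at top (346,257), with its slot roughly along the image vertical.

```bash
cat > h.py <<'E'
import numpy as np, cv2
from scipy.spatial.transform import Rotation as R
from workcell import bot, read_camera, camera_info
def cam(n):
    c=camera_info(n)
    if "eye" in c: return c,np.array(c["eye"]),R.from_rotvec(c["orientation"]).as_matrix()
    s=bot.read_state(); T=np.eye(4); T[:3,:3]=R.from_rotvec(s["tcp_rot"]).as_matrix(); T[:3,3]=s["tool_pos"]
    T=T@c["T_tool_cam"]; return c,T[:3,3],T[:3,:3]
def toz(C,uv,z):
    c,e,M=C; d=M@np.array([(uv[0]-c["cx"])/c["fx"],(uv[1]-c["cy"])/c["fy"],1]); return e+d*(z-e[2])/d[2]
def proj(C,p):
    c,e,M=C; q=M.T@(np.asarray(p)-e); return np.array([c["fx"]*q[0]/q[2]+c["cx"],c["fy"]*q[1]/q[2]+c["cy"]])
def blob(im,lo,hi):
    h=cv2.cvtColor(im,cv2.COLOR_RGB2HSV); m=cv2.inRange(h,lo,hi)
    n,l,s,ce=cv2.connectedComponentsWithStats(m); i=1+np.argmax(s[1:,4]); return (l==i).astype(np.uint8),s[i],ce[i]
Y=((20,120,100),(35,255,255)); B=((105,120,60),(125,255,255))
def rect(m):
    k=max(cv2.findContours(m,0,2)[0],key=cv2.contourArea); return cv2.minAreaRect(k)
E
python3 - <<'E'
from h import *
ims={}
for n in ("top","scene"):
    C=cam(n); im=read_camera(n); ims[n]=im
    for nm,col,z in (("key",Y,.164),("cover",B,.062)):
        m,s,ce=blob(im,*col); r=rect(m); print(n,nm,s,ce.round(1),r)
        P=[toz(C,p,z) for p in cv2.boxPoints(r)]; print(np.round(P,4)[:,:2].tolist(), np.mean(P,0).round(4), toz(C,ce,z).round(4))
a=cv2.resize(ims["top"][200:310,180:400],None,fx=3.6,fy=3.6,interpolation=2)
b=cv2.resize(ims["scene"][200:290,240:390],None,fx=3,fy=3,interpolation=2)
c=np.zeros((600,800,3),np.uint8);a=cv2.resize(a,(660,330));c[:330,:660]=a;c[330:600,:450]=b
cv2.imwrite("pics/crop1.png",c[:,:,::-1])
E
```

```text
top key [219 221  17  44 286] [227.1 242.5] ((227.0882568359375, 242.6470947265625), (8.246211051940918, 44.38401794433594), 14.03624439239502)
[[0.5137, 0.181], [0.6134, 0.1607], [0.6087, 0.1424], [0.5092, 0.163]] [0.5613 0.1618 0.164 ] [0.5612 0.1619 0.164 ]
top cover [ 317  227   59   58 2015] [345.5 255.7] ((345.6431579589844, 255.4398956298828), (48.571903228759766, 49.226715087890625), 74.35775756835938)
[[0.5947, -0.0363], [0.6286, -0.154], [0.5108, -0.1838], [0.4782, -0.0682]] [ 0.5531 -0.1106  0.062 ] [ 0.5519 -0.1101  0.062 ]
scene key [  0   0  37 102 776] [17.1 49.4] ((17.517192840576172, 50.16600036621094), (106.25431060791016, 8.224675178527832), 71.82198333740234)
[[2.779, -0.4007], [2.7784, -0.4419], [1.8122, 0.0314], [1.8187, 0.06]] [ 2.2971 -0.1878  0.164 ] [ 2.241  -0.1598  0.164 ]
scene cover [309 222  49  34 923] [333.2 238.6] ((332.90875244140625, 238.3423614501953), (43.802650451660156, 28.02081298828125), 14.931418418884277)
[[0.5906, -0.0341], [0.6491, -0.147], [0.5114, -0.1844], [0.4605, -0.0718]] [ 0.5529 -0.1093  0.062 ] [ 0.5503 -0.1077  0.062 ]
```

View pics/crop1.png

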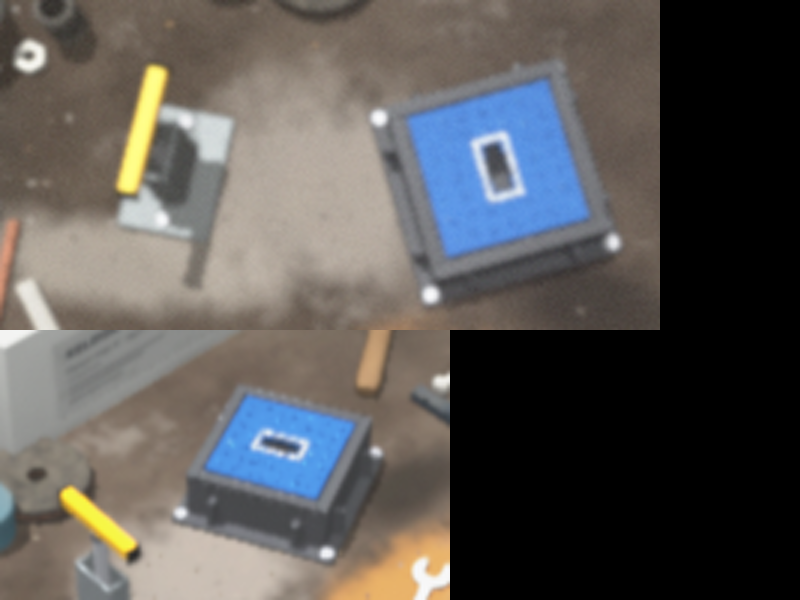

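The crop confirms it: the yellow handle is above the grey holder at crop (143,130), and the cover's slot is at (497,165). I'll move towards the key.

>>> servo_tool(
  targets=[
    {"hand":-1,"x":0.58,"y":-0.65,"z":-0.15,"roll":0.166},
    {"hand":-1,"x":0.58,"y":-0.65,"z":-0.15,"roll":0.166},
    {"hand":-1,"x":0.58,"y":-0.65,"z":-0.15,"roll":0.166},
    {"hand":-1,"x":0.58,"y":-0.65,"z":-0.15,"roll":0.166},
    {"hand":-1,"x":0.58,"y":-0.65,"z":-0.15,"roll":0.166},
    {"hand":-1,"x":0.58,"y":-0.65,"z":-0.15,"roll":0.166},
    {"hand":-1,"x":0.58,"y":-0.65,"z":-0.15,"roll":0.166},
    {"hand":-1,"x":0.58,"y":-0.65,"z":-0.15,"roll":0.166},
    {"hand":-1,"x":0.58,"y":-0.65,"z":-0.15,"roll":0.166},
    {"hand":-1,"x":0.58,"y":-0.65,"z":-0.15,"roll":0.166},
  ],
)

```text
time: 1.03
tool_pos: [0.3753, -0.2624, 0.3023]
tcp_rot: [3.125, -0.319, 0.001]
wrist_force: [0.8, -0.9, 0.1]
width: 0.999
grip_force: 0.0
```

```bash
cat >> h.py <<'E'
def go(x,y,z,yaw):
    "prints the shift (fractions of 0.5 m) and roll (of 180 deg) to a world TCP pose, tool down"
    s=bot.read_state(); M=R.from_rotvec(s["tcp_rot"]).as_matrix(); p=s["tool_pos"]
    cur=np.degrees(np.arctan2(M[1,0],M[0,0])); dy=(yaw-cur+180)%360-180
    print("t",round(s["time"],2),"p",p.round(4),"yaw",cur.round(2),"q",s["q"].round(2),"F",s["wrist_force"].round(1),"w",round(s["width"],3),"g",round(s["grip_force"],1))
    d=M.T@(np.array([x,y,z])-p)/.5; print("move",d.round(4),"roll",round(-dy/180,4),"tilt",M[:,2].round(4))
E
python3 -c "
from h import *
go(.555,.162,.30,-11.7)"
```

```text
t 1.03 p [ 0.3753 -0.2624  0.3023] yaw -11.65 q [-0.66 -0.2   1.95  0.    1.39  1.11] F [ 0.8 -0.9  0.1] w 0.999 g 0.0
move [ 0.1807 -0.9039  0.0047] roll 0.0003 tilt [ 5.e-04 -2.e-04 -1.e+00]
```

>>> servo_tool(
  targets=[
    {"hand":-1,"x":0.18,"y":-0.9,"z":0.02,"roll":0},
    {"hand":-1,"x":0.18,"y":-0.9,"z":0.02,"roll":0},
    {"hand":-1,"x":0.18,"y":-0.9,"z":0.02,"roll":0},
    {"hand":-1,"x":0.18,"y":-0.9,"z":0.02,"roll":0},
    {"hand":-1,"x":0.18,"y":-0.9,"z":0.02,"roll":0},
    {"hand":-1,"x":0.18,"y":-0.9,"z":0.02,"roll":0},
    {"hand":-1,"x":0.18,"y":-0.9,"z":0.02,"roll":0},
    {"hand":-1,"x":0.18,"y":-0.9,"z":0.02,"roll":0},
    {"hand":-1,"x":0.18,"y":-0.9,"z":0.02,"roll":0},
    {"hand":-1,"x":0.18,"y":-0.9,"z":0.02,"roll":0},
  ],
)

```text
time: 1.87
tool_pos: [0.5376, 0.1215, 0.2928]
tcp_rot: [3.125, -0.317, 0.0]
wrist_force: [0.2, -0.1, -0.4]
width: 1.0
grip_force: 0.0
```

>>> servo_tool(
  targets=[
    {"hand":-1,"x":0.0,"y":-0.075,"z":0.0,"roll":0},
    {"hand":-1,"x":0.0,"y":-0.075,"z":0.0,"roll":0},
    {"hand":-1,"x":0.0,"y":-0.075,"z":0.0,"roll":0},
    {"hand":-1,"x":0.0,"y":-0.075,"z":0.0,"roll":0},
  ],
)

```text
time: 2.2
tool_pos: [0.5446, 0.1559, 0.2925]
tcp_rot: [3.125, -0.316, -0.001]
wrist_force: [-0.9, 0.3, 0.5]
width: 1.004
grip_force: 0.0
```

```bash
python3 - <<'E'
from h import *
C=cam("wrist"); im=read_camera("wrist"); cv2.imwrite("pics/w1.png",im[:,:,::-1])
m,s,ce=blob(im,*Y); r=rect(m); print(s,ce,r)
P=np.array([toz(C,p,.168) for p in cv2.boxPoints(r)]); print(P.round(4).tolist(),P.mean(0).round(4))
go(.561,.162,.24,-11.7)
E
```

```text
[ 300  154   18  122 2087] [308.55246766 213.11978917] ((308.5, 214.5), (121.0, 17.0), 90.0)
[[0.6084, 0.155, 0.168], [0.6059, 0.1424, 0.168], [0.5109, 0.162, 0.168], [0.5137, 0.1758, 0.168]] [0.5597 0.1588 0.168 ]
t 2.25 p [0.5446 0.1552 0.2927] yaw -11.63 q [ 0.23  0.03  1.76 -0.    1.35  2.01] F [ 0.5 -0.  -0.5] w 0.999 g 0.0
move [ 0.0294 -0.02    0.1054] roll 0.0004 tilt [-5.e-04 -7.e-04 -1.e+00]
```

View pics/w1.png

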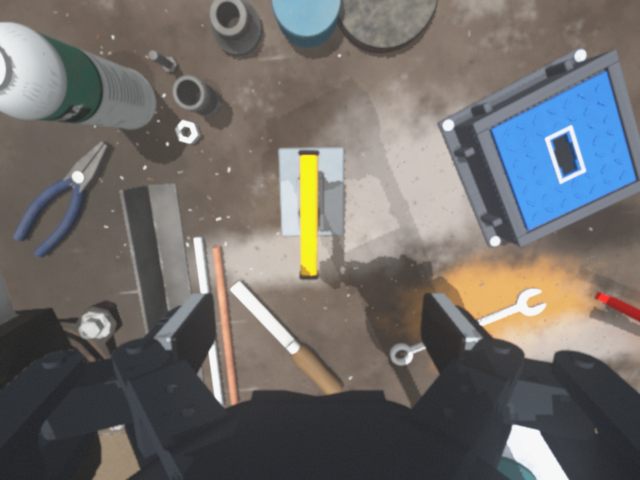

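The handle (yellow) is at px (308,214), lined up with the tool, centre (0.560, 0.159). I'll descend onto it.

>>> servo_tool(
  targets=[
    {"hand":-1,"x":0.028,"y":-0.013,"z":0.06,"roll":0},
    {"hand":-1,"x":0.028,"y":-0.013,"z":0.12,"roll":0},
    {"hand":-1,"x":0.028,"y":-0.013,"z":0.16,"roll":0},
    {"hand":-1,"x":0.028,"y":-0.013,"z":0.2,"roll":0},
    {"hand":-1,"x":0.028,"y":-0.013,"z":0.24,"roll":0},
    {"hand":-1,"x":0.028,"y":-0.013,"z":0.28,"roll":0},
    {"hand":-1,"x":0.028,"y":-0.013,"z":0.303,"roll":0},
    {"hand":-1,"x":0.028,"y":-0.013,"z":0.303,"roll":0},
    {"hand":-1,"x":0.028,"y":-0.013,"z":0.303,"roll":0},
  ],
)

```text
time: 3.0
tool_pos: [0.5596, 0.1585, 0.1413]
tcp_rot: [3.125, -0.32, -0.001]
wrist_force: [0.1, 0.5, 0.4]
width: 1.001
grip_force: 0.0
```

```bash
python3 - <<'E'
from h import *
C=cam("wrist"); im=read_camera("wrist")
m,s,ce=blob(im,*Y); r=rect(m); print(s,ce,r)
P=np.array([toz(C,p,.168) for p in cv2.boxPoints(r)]); print(P.round(4).tolist(),P.mean(0).round(4))
go(.5597,.1588,.141,-11.7)
E
```

```text
[ 293  203   40  194 7100] [312.78859155 296.66605634] ((312.5, 299.5), (193.0, 39.0), 90.0)
[[0.6085, 0.1557, 0.168], [0.6058, 0.1427, 0.168], [0.53, 0.1576, 0.168], [0.5332, 0.1728, 0.168]] [0.5694 0.1572 0.168 ]
t 3.05 p [0.5606 0.159  0.1424] yaw -11.68 q [ 0.23  0.16  1.9  -0.    1.08  2.01] F [0.3 0.8 0.8] w 1.001 g 0.0
move [-0.0016  0.0006  0.0029] roll 0.0001 tilt [ 1.2e-03  3.0e-04 -1.0e+00]
```

>>> servo_tool(
  targets=[
    {"hand":1,"x":0,"y":0,"z":0,"roll":0},
    {"hand":1,"x":0,"y":0,"z":0,"roll":0},
    {"hand":1,"x":0,"y":0,"z":0,"roll":0},
    {"hand":1,"x":0,"y":0,"z":0,"roll":0},
    {"hand":1,"x":0,"y":0,"z":0,"roll":0},
    {"hand":1,"x":0,"y":0,"z":0,"roll":0},
    {"hand":1,"x":0,"y":0,"z":0,"roll":0},
    {"hand":1,"x":0,"y":0,"z":0,"roll":0},
    {"hand":1,"x":0,"y":0,"z":0,"roll":0},
    {"hand":1,"x":0,"y":0,"z":0,"roll":0},
  ],
  grip_force=100,
)

```text
time: 3.88
tool_pos: [0.5604, 0.1598, 0.142]
tcp_rot: [-3.125, 0.318, -0.002]
wrist_force: [-0.1, 0.8, 4.0]
width: 0.141
grip_force: 98.1
```

```bash
python3 - <<'E'
from h import *
go(.5597,.1588,.31,-11.7)
E
```

```text
t 3.88 p [0.5604 0.1598 0.142 ] yaw -11.61 q [0.23 0.16 1.9  0.   1.08 2.01] F [-0.1  0.8  4. ] w 0.141 g 98.1
move [-0.0007  0.0021 -0.3361] roll 0.0005 tilt [ 1.1e-03  4.0e-04 -1.0e+00]
```

>>> servo_tool(
  targets=[
    {"hand":1,"x":0,"y":0,"z":-0.03,"roll":0},
    {"hand":1,"x":0,"y":0,"z":-0.07,"roll":0},
    {"hand":1,"x":0,"y":0,"z":-0.11,"roll":0},
    {"hand":1,"x":0,"y":0,"z":-0.15,"roll":0},
    {"hand":1,"x":0,"y":0,"z":-0.2,"roll":0},
    {"hand":1,"x":0,"y":0,"z":-0.25,"roll":0},
    {"hand":1,"x":0,"y":0,"z":-0.3,"roll":0},
    {"hand":1,"x":0,"y":0,"z":-0.3,"roll":0},
    {"hand":1,"x":0,"y":0,"z":-0.3,"roll":0},
  ],
)

```text
time: 4.63
tool_pos: [0.5605, 0.1597, 0.2923]
tcp_rot: [-3.125, 0.318, -0.003]
wrist_force: [0.1, 0.2, -1.7]
width: 0.141
grip_force: 97.9
```

```bash
python3 - <<'E'
from h import *
C=cam("wrist"); im=read_camera("wrist"); cv2.imwrite("pics/w2.png",im[:,:,::-1])
go(.553,-.110,.29,15.3)
E
```

```text
t 4.68 p [0.5594 0.1595 0.2903] yaw -11.61 q [ 0.23  0.06  1.73 -0.    1.35  2.01] F [-0.4  0.1 -2. ] w 0.143 g 97.9
move [0.0959 0.5305 0.0008] roll -0.1495 tilt [-1.4e-03 -4.0e-04 -1.0e+00]
```

View pics/w2.png

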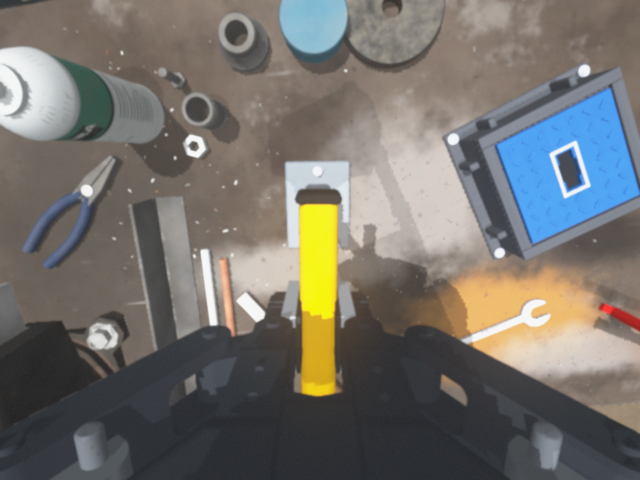

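The key hangs in the gripper at px (320,290), the holder is empty below it, and the keyhole is at (570,170). I'll move nearer with the cover in view.

>>> servo_tool(
  targets=[
    {"hand":1,"x":0.06,"y":0.33,"z":0,"roll":-0.1495},
    {"hand":1,"x":0.06,"y":0.33,"z":0,"roll":-0.1495},
    {"hand":1,"x":0.06,"y":0.33,"z":0,"roll":-0.1495},
    {"hand":1,"x":0.06,"y":0.33,"z":0,"roll":-0.1495},
    {"hand":1,"x":0.06,"y":0.33,"z":0,"roll":-0.1495},
    {"hand":1,"x":0.06,"y":0.33,"z":0,"roll":-0.1495},
    {"hand":1,"x":0.06,"y":0.33,"z":0,"roll":-0.1495},
    {"hand":1,"x":0.06,"y":0.33,"z":0,"roll":-0.1495},
  ],
)

```text
time: 5.35
tool_pos: [0.5552, -0.0075, 0.2894]
tcp_rot: [-3.112, -0.417, 0.005]
wrist_force: [-0.6, -0.4, -1.9]
width: 0.144
grip_force: 98.2
```

```bash
python3 - <<'E'
from h import *
C=cam("wrist"); im=read_camera("wrist"); cv2.imwrite("pics/w3.png",im[:,:,::-1])
m,s,ce=blob(im,*B); print(s,im.shape)
k=max(cv2.findContours(m,0,2)[0],key=cv2.contourArea)
W=np.array([toz(C,p,.062)[:2] for p in k[:,0]])*1000
print("cover",cv2.minAreaRect(W.astype(np.float32)))
# white frame inside cover
h=cv2.cvtColor(im,cv2.COLOR_RGB2HSV); w=cv2.inRange(h,(0,0,130),(180,70,255)); fill=np.zeros_like(m); cv2.drawContours(fill,[cv2.convexHull(k)],-1,1,-1)
w=w*cv2.erode(fill,np.ones((9,9)))
n,l,st,_=cv2.connectedComponentsWithStats(w); i=1+np.argmax(st[1:,4]); print("frame",st[i])
pts=np.argwhere(l==i)[:,::-1]; W=np.array([toz(C,p,.062)[:2] for p in pts])*1000
print("frame",cv2.minAreaRect(W.astype(np.float32)),W.mean(0))
go(.553,-.110,.29,15.3)
E
```

```text
[  353   184   115   106 10038] (480, 640, 3)
cover ((551.821044921875, -112.878662109375), (120.55984497070312, 121.59707641601562), 15.242753982543945)
frame [394 216  29  46 646]
frame ((551.543701171875, -112.90931701660156), (51.846412658691406, 29.292030334472656), 15.427488327026367) [ 551.88965257 -111.38484293]
t 5.4 p [ 0.5555 -0.0071  0.2898] yaw 15.32 q [-0.06  0.01  1.79  0.    1.35  1.25] F [-0.4  0.6 -2.4] w 0.147 g 98.2
move [-0.0591  0.1971 -0.0005] roll 0.0001 tilt [-2.6e-03  7.0e-04 -1.0e+00]
```

View pics/w3.png

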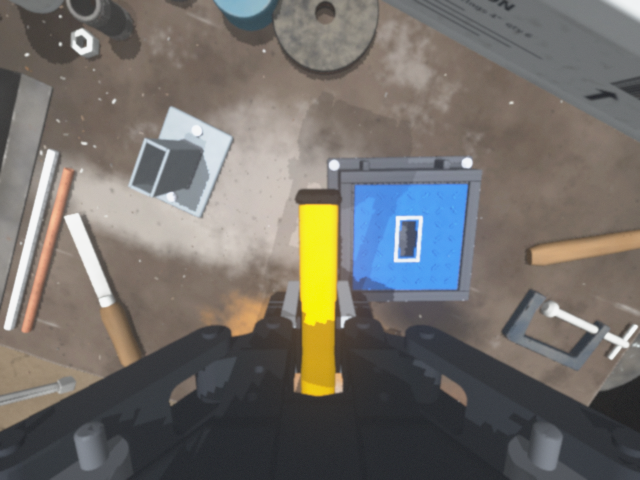

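The keyhole's white frame is at px (408,240), giving (0.552, -0.112) at yaw 15.3°, with the tool already at that yaw. I'll hover over it.

>>> servo_tool(
  targets=[
    {"hand":1,"x":-0.0623,"y":0.201,"z":0,"roll":0},
    {"hand":1,"x":-0.0623,"y":0.201,"z":0,"roll":0},
    {"hand":1,"x":-0.0623,"y":0.201,"z":0.02,"roll":0},
    {"hand":1,"x":-0.0623,"y":0.201,"z":0.06,"roll":0},
    {"hand":1,"x":-0.0623,"y":0.201,"z":0.1,"roll":0},
    {"hand":1,"x":-0.0623,"y":0.201,"z":0.14,"roll":0},
    {"hand":1,"x":-0.0623,"y":0.201,"z":0.16,"roll":0},
    {"hand":1,"x":-0.0623,"y":0.201,"z":0.16,"roll":0},
    {"hand":1,"x":-0.0623,"y":0.201,"z":0.16,"roll":0},
    {"hand":1,"x":-0.0623,"y":0.201,"z":0.16,"roll":0},
  ],
)

```text
time: 6.23
tool_pos: [0.5536, -0.1128, 0.2127]
tcp_rot: [3.113, 0.42, 0.003]
wrist_force: [-0.1, -0.4, -1.6]
width: 0.146
grip_force: 98.5
```

```bash
python3 - <<'E'
from h import *
im=read_camera("scene"); C=cam("scene"); print(proj(C,(.552,-.1123,.062)),proj(C,(.552,-.1123,.075)))
c=im[170:270,280:390]; c=cv2.resize(c,None,fx=6,fy=6,interpolation=2)
cv2.imwrite("pics/s4.png",c[:,:,::-1])
go(.552,-.1123,.168,15.3)
E
```

```text
[333.59972421 237.56006116] [333.68491714 234.44606306]
t 6.28 p [ 0.5538 -0.113   0.2132] yaw 15.34 q [-0.25  0.07  1.86  0.    1.21  1.06] F [-0.2 -1.1 -1.8] w 0.145 g 98.5
move [-0.0034 -0.0024  0.0903] roll 0.0002 tilt [ 2.8e-03 -7.0e-04 -1.0e+00]
```

View pics/s4.png

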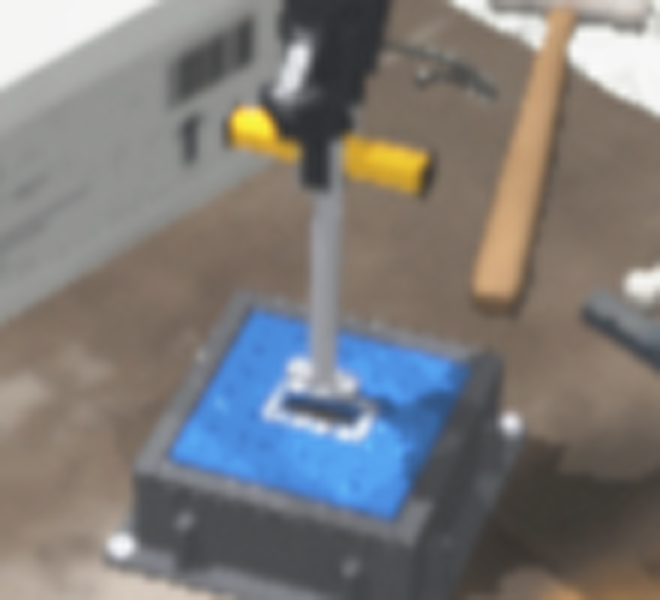

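The foot at crop (320,380) hovers over the slot at (322,405), as expected for its height. I'll lower it in two stages and check the force in between.

>>> servo_tool(
  targets=[
    {"hand":1,"x":-0.002,"y":-0.001,"z":0.0,"roll":0},
    {"hand":1,"x":-0.002,"y":-0.001,"z":0.02,"roll":0},
    {"hand":1,"x":-0.002,"y":-0.001,"z":0.03,"roll":0},
    {"hand":1,"x":-0.002,"y":-0.001,"z":0.036,"roll":0},
    {"hand":1,"x":-0.002,"y":-0.001,"z":0.042,"roll":0},
    {"hand":1,"x":-0.002,"y":-0.001,"z":0.048,"roll":0},
    {"hand":1,"x":-0.002,"y":-0.001,"z":0.05,"roll":0},
    {"hand":1,"x":-0.002,"y":-0.001,"z":0.05,"roll":0},
  ],
)

```text
time: 6.95
tool_pos: [0.5512, -0.113, 0.1859]
tcp_rot: [-3.113, -0.418, 0.001]
wrist_force: [-0.3, 0.2, -2.4]
width: 0.145
grip_force: 98.6
```

```bash
python3 - <<'E'
from h import *
go(.5525,-.1123,.167,15.3)
E
```

```text
t 6.95 p [ 0.5512 -0.113   0.1859] yaw 15.29 q [-0.25  0.09  1.9  -0.    1.16  1.06] F [-0.3  0.2 -2.4] w 0.145 g 98.6
move [ 0.0028 -0.0006  0.0377] roll -0.0001 tilt [-9.e-04  2.e-04 -1.e+00]
```

Foot tip is about 10 mm below the cover top with no contact force, so it has entered. I'll continue down, to about 29 mm below.

>>> servo_tool(
  targets=[
    {"hand":1,"x":0.001,"y":0,"z":0.01,"roll":0},
    {"hand":1,"x":0.001,"y":0,"z":0.02,"roll":0},
    {"hand":1,"x":0.001,"y":0,"z":0.03,"roll":0},
    {"hand":1,"x":0.001,"y":0,"z":0.038,"roll":0},
    {"hand":1,"x":0.001,"y":0,"z":0.038,"roll":0},
    {"hand":1,"x":0.001,"y":0,"z":0.038,"roll":0},
    {"hand":1,"x":0.001,"y":0,"z":0.038,"roll":0},
  ],
)

```text
time: 7.53
tool_pos: [0.552, -0.1129, 0.1674]
tcp_rot: [-3.114, -0.418, 0.0]
wrist_force: [0.8, -0.2, -1.5]
width: 0.142
grip_force: 98.6
```

```bash
python3 - <<'E'
from h import *
go(.552,-.1125,.167,105.3)
C=cam("top"); im=read_camera("top"); m,s,ce=blob(im,*B); print(s,ce)
E
```

```text
t 7.53 p [ 0.552  -0.1129  0.1674] yaw 15.29 q [-0.25  0.1   1.91  0.    1.12  1.06] F [ 0.8 -0.2 -1.5] w 0.142 g 98.6
move [ 0.0001 -0.0008  0.0008] roll -0.5 tilt [-0.  0. -1.]
[356 244  17  28 318] [364.35534591 258.03144654]
```

>>> servo_tool(
  targets=[
    {"hand":1,"x":0,"y":0,"z":0,"roll":-0.03},
    {"hand":1,"x":0,"y":0,"z":0,"roll":-0.06},
    {"hand":1,"x":0,"y":0,"z":0,"roll":-0.09},
    {"hand":1,"x":0,"y":0,"z":0,"roll":-0.12},
    {"hand":1,"x":0,"y":0,"z":0,"roll":-0.15},
    {"hand":1,"x":0,"y":0,"z":0,"roll":-0.18},
    {"hand":1,"x":0,"y":0,"z":0,"roll":-0.21},
    {"hand":1,"x":0,"y":0,"z":0,"roll":-0.24},
    {"hand":1,"x":0,"y":0,"z":0,"roll":-0.25},
    {"hand":1,"x":0,"y":0,"z":0,"roll":-0.25},
  ],
)

```text
time: 8.42
tool_pos: [0.5523, -0.1129, 0.1679]
tcp_rot: [2.716, 1.579, 0.001]
wrist_force: [-0.1, -0.9, -2.1]
width: 0.147
grip_force: 98.6
```

>>> servo_tool(
  targets=[
    {"hand":1,"x":0,"y":0,"z":0,"roll":-0.03},
    {"hand":1,"x":0,"y":0,"z":0,"roll":-0.06},
    {"hand":1,"x":0,"y":0,"z":0,"roll":-0.09},
    {"hand":1,"x":0,"y":0,"z":0,"roll":-0.12},
    {"hand":1,"x":0,"y":0,"z":0,"roll":-0.15},
    {"hand":1,"x":0,"y":0,"z":0,"roll":-0.18},
    {"hand":1,"x":0,"y":0,"z":0,"roll":-0.21},
    {"hand":1,"x":0,"y":0,"z":0,"roll":-0.24},
    {"hand":1,"x":0,"y":0,"z":0,"roll":-0.25},
    {"hand":1,"x":0,"y":0,"z":0,"roll":-0.25},
  ],
)

```text
time: 9.25
tool_pos: [0.5522, -0.1129, 0.1677]
tcp_rot: [1.906, 2.497, 0.0]
wrist_force: [0.0, 0.2, -1.7]
width: 0.146
grip_force: 98.6
```

```bash
python3 - <<'E'
from h import *
print(bot.read_state()["torque"].round(2)); go(.552,-.1125,.177,105.3)
im=read_camera("wrist"); cv2.imwrite("pics/w5.png",im[:,:,::-1])
E
```

```text
[ 0.01 -0.03 -0.02]
t 9.25 p [ 0.5522 -0.1129  0.1677] yaw 105.27 q [-0.25  0.1   1.91  0.    1.12 -0.51] F [ 0.   0.2 -1.7] w 0.146 g 98.6
move [ 0.0009 -0.0001 -0.0186] roll -0.0002 tilt [ 5.e-04 -1.e-04 -1.e+00]
```

View pics/w5.png

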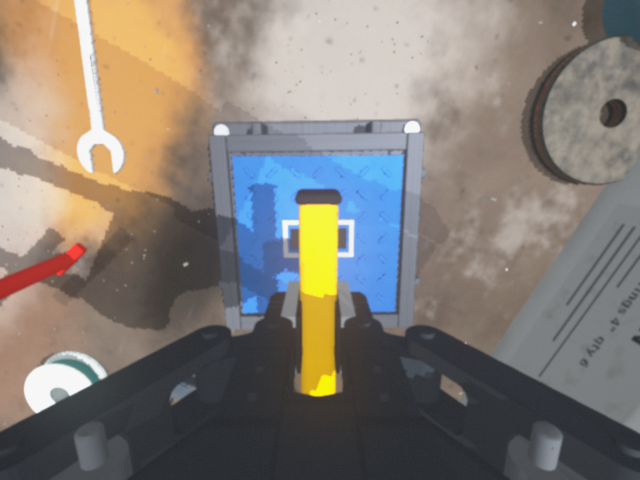

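The handle lies across the slot (frame centre px (319,238)), free of load. I'll lift slowly until contact and then raise straight up.

>>> servo_tool(
  targets=[
    {"hand":1,"x":0,"y":0,"z":-0.015,"roll":0},
    {"hand":1,"x":0,"y":0,"z":-0.022,"roll":0},
    {"hand":1,"x":0,"y":0,"z":-0.027,"roll":0},
    {"hand":1,"x":0,"y":0,"z":-0.031,"roll":0},
    {"hand":1,"x":0,"y":0,"z":-0.035,"roll":0},
    {"hand":1,"x":0,"y":0,"z":-0.039,"roll":0},
    {"hand":1,"x":0,"y":0,"z":-0.043,"roll":0},
    {"hand":1,"x":0,"y":0,"z":-0.047,"roll":0},
    {"hand":1,"x":0,"y":0,"z":-0.05,"roll":0},
    {"hand":1,"x":0,"y":0,"z":-0.05,"roll":0},
  ],
  grip_force=120,
)

```text
time: 10.13
tool_pos: [0.5522, -0.1129, 0.1927]
tcp_rot: [1.906, 2.497, 0.0]
wrist_force: [0.6, 0.5, -5.7]
width: 0.146
grip_force: 120.1
```

```bash
python3 - <<'E'
from h import *
print(bot.read_state()["torque"].round(2)); go(.552,-.1125,.266,105.3)
E
```

```text
[-0.03 -0.03  0.02]
t 10.13 p [ 0.5522 -0.1129  0.1927] yaw 105.29 q [-0.25  0.08  1.89  0.    1.17 -0.51] F [ 0.6  0.5 -5.7] w 0.146 g 120.1
move [ 9.000e-04 -1.000e-04 -1.466e-01] roll -0.0 tilt [ 5.e-04 -1.e-04 -1.e+00]
```

The cover's weight (about 4 N) is now on the key, so I'll lift the rest of the way.

>>> servo_tool(
  targets=[
    {"hand":1,"x":0,"y":0,"z":-0.01,"roll":0},
    {"hand":1,"x":0,"y":0,"z":-0.026,"roll":0},
    {"hand":1,"x":0,"y":0,"z":-0.044,"roll":0},
    {"hand":1,"x":0,"y":0,"z":-0.062,"roll":0},
    {"hand":1,"x":0,"y":0,"z":-0.08,"roll":0},
    {"hand":1,"x":0,"y":0,"z":-0.098,"roll":0},
    {"hand":1,"x":0,"y":0,"z":-0.116,"roll":0},
    {"hand":1,"x":0,"y":0,"z":-0.132,"roll":0},
    {"hand":1,"x":0,"y":0,"z":-0.142,"roll":0},
    {"hand":1,"x":0,"y":0,"z":-0.147,"roll":0},
  ],
)

```text
time: 10.97
tool_pos: [0.5525, -0.113, 0.2673]
tcp_rot: [1.905, 2.496, 0.001]
wrist_force: [0.8, -0.6, -6.0]
width: 0.134
grip_force: 120.2
```

>>> servo_tool(
  targets=[
    {"hand":1,"x":0,"y":0,"z":0,"roll":0},
    {"hand":1,"x":0,"y":0,"z":0,"roll":0},
    {"hand":1,"x":0,"y":0,"z":0,"roll":0},
    {"hand":1,"x":0,"y":0,"z":0,"roll":0},
    {"hand":1,"x":0,"y":0,"z":0,"roll":0},
    {"hand":1,"x":0,"y":0,"z":0,"roll":0},
    {"hand":1,"x":0,"y":0,"z":0,"roll":0},
    {"hand":1,"x":0,"y":0,"z":0,"roll":0},
    {"hand":1,"x":0,"y":0,"z":0,"roll":0},
    {"hand":1,"x":0,"y":0,"z":0,"roll":0},
  ],
)

```text
time: 11.8
tool_pos: [0.552, -0.1129, 0.2659]
tcp_rot: [-1.906, -2.497, -0.0]
wrist_force: [-0.7, 0.4, -5.3]
width: 0.139
grip_force: 120.2
```

```bash
python3 - <<'E'
from h import *
im=read_camera("scene")
c=cv2.resize(im[130:280,270:420],None,fx=4,fy=4,interpolation=2); cv2.imwrite("pics/s6.png",c[:,:,::-1])
for _ in range(2):
    C=cam("wrist"); w=read_camera("wrist"); m,s,ce=blob(w,*B); print(s,ce)
go(.552,-.1125,.266,105.3)
E
```

```text
[  236   154   162   151 15844] [317.30711941 217.23718758]
[  236   154   162   151 15848] [317.2724634  217.25675164]
t 11.95 p [ 0.552  -0.1129  0.2659] yaw 105.3 q [-0.25  0.03  1.8   0.    1.31 -0.51] F [ 0.6  0.2 -4.7] w 0.137 g 120.2
move [ 0.0007  0.0002 -0.0002] roll -0.0 tilt [ 0.  0. -1.]
```

View pics/s6.png

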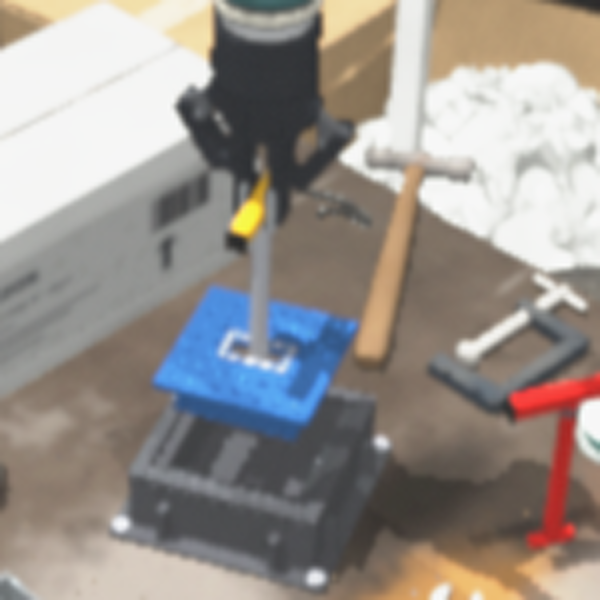

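The cover (crop (255,360)) hangs level and still above the open box at (250,490). Handing in.

```bash
python3 -c "
from workcell import ticket
print(ticket.finish_job())"
```

```text
the job is handed in; nothing more can be done
None
```

The job is handed in: the cover hangs level and still on the turned key, with its skirt's underside about 5 cm above the box by the arm's lift height; handing in returned no verdict.

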